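Scan the batch label of an ingredient bin

TASK

Draw the barcode scanner out of its stand and hold it aimed at the middle of the barcode on the blue-lidded ingredient bin: squarely facing the slanting label from about 10 cm away, turned so that the scanner's wide side runs across the bars. It reads by itself, without the trigger, if kept steady; finish while still holding it there in the air. Do not bump the bins with it, and leave the bins, the loaf tin and the dough scraper where they are.

Things in the scene. Friction and masses are not known exactly. Their poses are not given: they have to be found in the camera images.
- scanner: Yellow-black pistol-grip barcode scanner, about 200 g, loose, nose-down in the stand. Origin: centre of the window at the nose's end. Looks along its -z (down in the stand). Head 46 (x) x 66 mm (y, the wide side, along which the scan line runs) up to z = 36 mm, then 44 x 58 mm to its rear end at z = 110. The handle sticks out to its -x.
- scanner_grip (a point): A good point to hold, on the handle's centre line close to the head, (-48, 0, 77) mm in the scanner's frame; axes as the scanner's. The straight black handle is 34 mm wide (y), 38 mm thick; in x, z its centre line runs from (-22, 72) to (-129, 94) mm. A narrow red trigger is on its nose side. The centre of mass is about 40 mm from here, in the head.
- stand: Grey stand fixed to the bench: foot plate 160 x 120 x 12 mm, column, and a cup, open upwards, for the scanner's nose. Origin: on the bench under the cup's middle. Cup floor at z = 80 mm, rim at 125 mm, inside 52 (x) x 72 (y) mm, outside 60 x 80: 3 mm play, window on the cup floor. The scanner comes out straight up; its handle lies along the stand's -x.
- bin_blue: White plastic ingredient bin with blue lid, 260 mm deep (x) x 165 wide (y) x 220 high, 3 kg, loose. Origin: under the middle of its front edge; the front faces its own -x, roughly towards the robot. Front wall 110 mm high; from its top edge the lid slants up and back at 45 degrees to the flat top over the rear 150 mm. The bin whose label is to be scanned.
- lid_blue: Blue slanting lid, shut, with a white label 100 mm (y) x 60 mm (x). Origin: middle of label and barcode, on the surface. z points squarely out of the label (up and to the bin's front, 45 degrees), x up the slope, y sideways. The bars run along x, side by side along y. The scanner is square to it, scan line across the bars, when its axes are parallel to these.
- bin_red: White plastic ingredient bin with red lid, 260 mm deep (x) x 165 wide (y) x 220 high, 3 kg, loose. Origin: under the middle of its front edge; the front faces its own -x, roughly towards the robot. Front wall 110 mm high; from its top edge the lid slants up and back at 45 degrees to the flat top over the rear 150 mm. Not to be scanned or moved.
- bin_green: White plastic ingredient bin with green lid, 260 mm deep (x) x 165 wide (y) x 220 high, 3 kg, loose. Origin: under the middle of its front edge; the front faces its own -x, roughly towards the robot. Front wall 110 mm high; from its top edge the lid slants up and back at 45 degrees to the flat top over the rear 150 mm. Not to be scanned or moved.
- loaf_tin: Empty steel loaf tin, open on top, 200 (x) x 105 (y) x 75 mm high, standing loose on the bench. Origin: centre of its underside. To be left alone.
- scraper: Dough scraper lying flat on the bench: wooden handle bar 30 x 150 x 22 mm with a thin steel blade that reaches to +85 mm in its x. Origin: under the middle of the handle. To be left alone.
Not all that is in view belongs to the job. Of the things like the stand, leave any that is red; of the rest the smaller one is meant. What is shaped like the scanner but pink is not meant.

How it is judged (in metres and radians):
On the way:
1. the scanner is drawn clear of the stand's cup, in the fingers (z of scanner in the frame of stand above 0.13 m and contact force between scanner and stand below 0.3 N and contact force between the fingers and scanner above 1 N), for 0.1 s.
At the end, for the whole second after the job is handed in: Scanner held only by the fingers, window 50 to 170 mm from the blue bin's label and over 170 mm above the bench; label centre within 20 mm of its line of sight in x and y; its z and y within 0.4 rad of the label's; still (0.03 m/s, 0.15 rad/s); bystanders and bins within 20 mm of their starts (contact force between the fingers and scanner above 1 N and contact force between scanner and stand below 0.3 N and contact force between scanner and bin_blue below 0.3 N and contact force between scanner and bin_red below 0.3 N and contact force between scanner and bin_green below 0.3 N and height (world z) of scanner above 0.17 m and z of lid_blue in the frame of scanner between -0.17 and -0.05 m and x of lid_blue in the frame of scanner between -0.02 and 0.02 m and y of lid_blue in the frame of scanner between -0.02 and 0.02 m and z of scanner in the frame of lid_blue above 0.04 m and angle between the z axis of scanner and the z axis of lid_blue, either way round below 0.4 rad and angle between the y axis of scanner and the y axis of lid_blue, either way round below 0.4 rad and linear speed of scanner below 0.03 m/s and angular speed of scanner below 0.15 rad/s and distance of each of bin_blue, bin_red, bin_green, loaf_tin, scraper from where it was at the start of the episode below 0.02 m); the arm keeps its last pose, push and grip.
It fails at once if the scanner bumps a bin (more than 3 N) (contact force between scanner and bin_blue above 3 N or contact force between scanner and bin_red above 3 N or contact force between scanner and bin_green above 3 N).
It fails at once if a bin, the loaf tin or the scraper is shifted by more than 20 mm (distance of any of bin_blue, bin_red, bin_green, loaf_tin, scraper from where it was at the start of the episode above 0.02 m).
It also fails if it takes over 45 s, if anything falls off the work surface, if the arm or the gripper's body presses on something with over 40 N, if the wrist force passes 120 N, or if a joint passes its speed limit or range.

ROBOT

A 6-joint arm with a two-finger parallel gripper is mounted at the origin on the work surface. World frame = base frame: x ahead of the robot, y to its left, z up, the work surface at z = 0. Lengths are in mm, angles in rad, forces in N, time in s.
With the tool pointing down it reaches from about 250 to 850 mm from the base axis. Payload 12.5 kg.
Tool frame: the origin (TCP) lies at the centre of the arm's flange, where the gripper is bolted on; the fingertips stand 186 mm ahead of it and the grasp point (between the pads) lies 167 mm ahead of it (ctrl.tips_ahead is the distance from the TCP to the fingertips, in mm); x points along the fingers, y is the direction in which the jaws open and shut, and the axes are right-handed (so a half turn about x gives the same grasp; the last joint's range is limited). The gripper opens to 93 mm and grips with 3 to 60 N. Pads are 15 mm wide; open, the fingers measure 128 mm over their backs; the gripper's body (75 mm by 188 mm) begins 65 mm behind the grasp point.
Start: joints at [-1.42, 0.351, 1.652, -0, 1.139, -0.085], TCP at [128.512, -534.762, 404.733] pointing down, gripper open.
Joint ranges: [-2.75, 2.75], [-0.79, 2.1], [0.01, 2.65], [-1.57, 4.71], [0.07, 3.14], [-2.87, 2.87]. Speed limits (rad/s): [2.22, 2.22, 2.79, 3.14, 3.14, 3.14].

INTERFACE

Orientations are given as a unit quaternion [x, y, z, w].
In Python, from rig import ctrl gives the robot as it stands.
- The arm moves only by the shell command python3 -m inch 'ROWS'. ROWS is JSON, a list of rows, each a list of 5 numbers: the opening, from -1 (shut) to 1 (fully open), then the shift along the tool's x, y, z in m, then the turn about the tool's x in rad. A call has 1 to 8 rows; each row shifts and turns the commanded pose from where the row before left it, along the tool's axes as they then stand; what a row does not reach is not made up. A row lasts 1/10 s, in which the tool goes at most 50 mm and 8.59 degrees, less where a joint would pass 70% of its speed; a pose out of reach is approached as far as the arm can. A call with a gripper value outside its range is refused whole. The fingers move at their own pace and stop on an object; the grip force is fixed at half the most. Time passes only in rows, so rows that do not move let the fingers close. It gives the time, the measured TCP pose, the force and the opening at its end, in the units of the state.
- ctrl.observe(): the state, without advancing time (a new reading comes with each control period).
- ctrl.capture(name): name is "scene" or "top" or "wrist"; returns a dict with "image" (400x640x3 uint8, blue, green, red), "camera_matrix" (3x3 intrinsics, pixels), "R" (3x3) and "t" (3): a world point X has camera coordinates R X + t. Camera axes: x right, y down, z forward; pixel columns grow to the right and rows downward; lengths in mm; the calibration is good to about 2 mm. The wrist camera is an equidistant fisheye: a pixel r from the principal point sees the ray r / f radians off the axis. A picture is of the moment at which its call begins. There is no depth.
- ctrl.hand_in(): hands the job in, once; it reports no verdict.
The state is a dict: "time": time; "q": joint angles; "qvel": joint speeds; "joint_torque": joint torques, N m; "tool_pos": TCP position; "orientation": TCP orientation; "contact_force": force on the tool from outside, world axes, zero at the start; "moment": the same for the moment, N m; "opening": opening from 0.0 (shut) to 1.0 (fully open).
Only numpy, scipy, OpenCV 4.12 (cv2) and the standard library are available. Lean on these libraries where they do the work, as an engineer would, in place of code of your own. Each camera call takes 0.05 s, during which the arm holds its last target.

## Working session

There is one attempt and no reset: what is moved stays moved. The work goes in short steps, Python scripts to look and compute and a shell command to move; the robot and the scene stay as the last step left them, time stands still between calls to the robot, and variables do not carry over. Pictures are saved under pics/ and viewed, and the job is handed in when it is done.

```bash
ls; mkdir -p pics; python3 - <<'E'
from rig import ctrl
import cv2, numpy as np
s=ctrl.observe(); print(s)
for n in ["scene","top","wrist"]:
    c=ctrl.capture(n); cv2.imwrite(f"pics/{n}0.png",c["image"])
    np.savez(f"{n}0.npz",**c); print(n,c["camera_matrix"].tolist(),c["R"].tolist(),c["t"].tolist())
E
```

```text
pics
{'time': 0.0, 'q': array([-1.41958511e+00,  3.51252701e-01,  1.65244137e+00,  3.75139341e-05,
        1.13912335e+00, -8.46140451e-02]), 'qvel': array([-0.00146935,  0.00138825,  0.00013796,  0.00105899, -0.00087609,
        0.00106005]), 'joint_torque': array([ 2.58353371e-03, -4.97323644e+01, -2.85256809e+01,  7.00274552e-02,
        2.57423107e-02, -1.15674861e-04]), 'tool_pos': array([ 128.50519169, -534.63941888,  404.18571633]), 'orientation': array([-0.70219503, -0.0836114 ,  0.70219979, -0.08274504]), 'contact_force': array([-0.63548095, -0.06907425, -1.01391583]), 'moment': array([ 0.01665505, -0.01573197, -0.01372633]), 'opening': 0.9981371530860156}
scene [[402.00210830066055, 0.0, 316.4355523594601], [0.0, 402.00210830066055, 197.73646777501435], [0.0, 0.0, 1.0]] [[0.9378122120015286, 0.34714298907827645, 1.2433815833715225e-05], [0.2874669793271286, -0.7765764587782531, -0.5606172843107533], [-0.19460470399591162, 0.5257573097972367, -0.8280750330600701]] [-473.4676420842536, -168.5033816264057, 1339.7539617789787]
top [[469.19088133665326, 0.0, 319.2291468250976], [0.0, 469.19088133665326, 200.40530923794833], [0.0, 0.0, 1.0]] [[0.004095344916966303, -0.9999876127753857, -0.0028288594514996363], [-0.9893503060561951, -0.003640152766012279, -0.1455084918290124], [0.1454963919020838, 0.0033946404265184915, -0.9893529584328588]] [-99.04251281613031, 566.729857584951, 1207.8669770073966]
wrist [[309.70691628693146, 0.0, 314.8875627177247], [0.0, 309.70691628693146, 200.25287986659382], [0.0, 0.0, 1.0]] [[0.2335209911656497, -0.972350384373794, -0.0016360602521480094], [-0.9367243762022692, -0.225415654064962, 0.2678343255278084], [-0.2607976029672878, -0.061012399646314414, -0.9634635942140816]] [-549.8235559582704, -32.62908050899332, 391.0696938660031]
```

View pics/scene0.png

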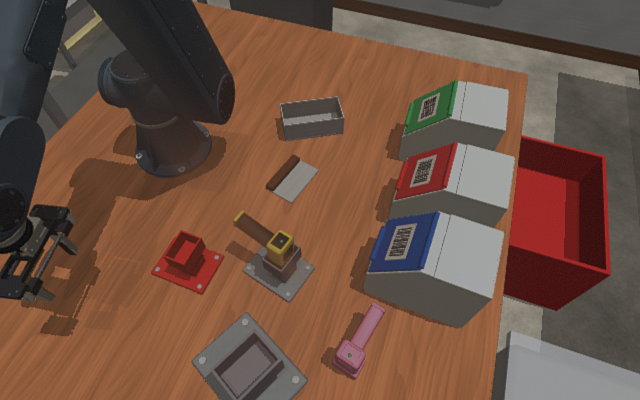

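View pics/top0.png

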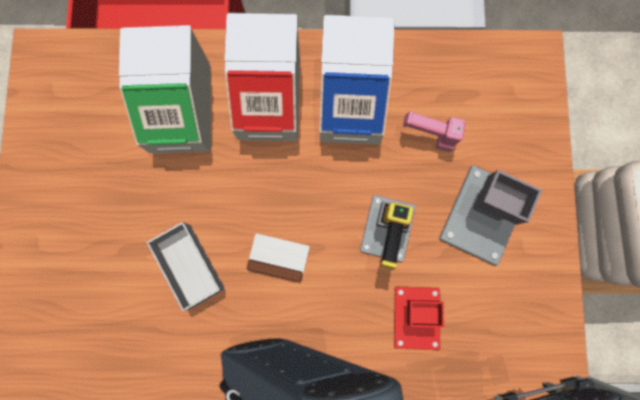

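View pics/wrist0.png

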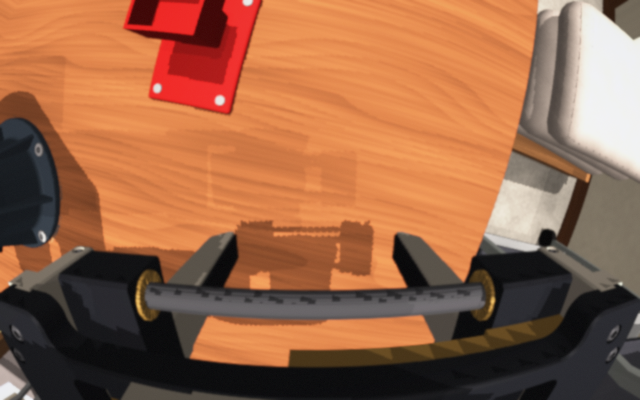

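Candidates by top-view pixel:
- **Yellow-black scanner:** (398,213), standing in the small grey stand with its plate at (388,228). This is the one meant. The pink scanner shape at (437,128) is not.
- **Other stands:** large grey at (490,215) and red at (418,318). Both are to be left alone.
- **Label to scan:** the blue bin's, at (354,106). The red bin's is at (262,104) and the green bin's at (162,117).

I'll check these in a close crop and measure.

```bash
python3 - <<'E'
import cv2, numpy as np
t=cv2.imread("pics/top0.png"); s=cv2.imread("pics/scene0.png")
a=cv2.resize(t[180:290,340:440],None,fx=4,fy=4,interpolation=cv2.INTER_CUBIC)
b=cv2.resize(s[200:310,225:325],None,fx=4,fy=4,interpolation=cv2.INTER_CUBIC)
cv2.imwrite("pics/crop1.png",np.hstack([a,b]))
a=cv2.resize(t[60:150,315:395],None,fx=5,fy=5,interpolation=cv2.INTER_CUBIC)
b=cv2.resize(s[205:295,360:440],None,fx=5,fy=5,interpolation=cv2.INTER_CUBIC)
cv2.imwrite("pics/crop2.png",np.hstack([a,b]))
E
```

```text
(no output)
```

View pics/crop1.png

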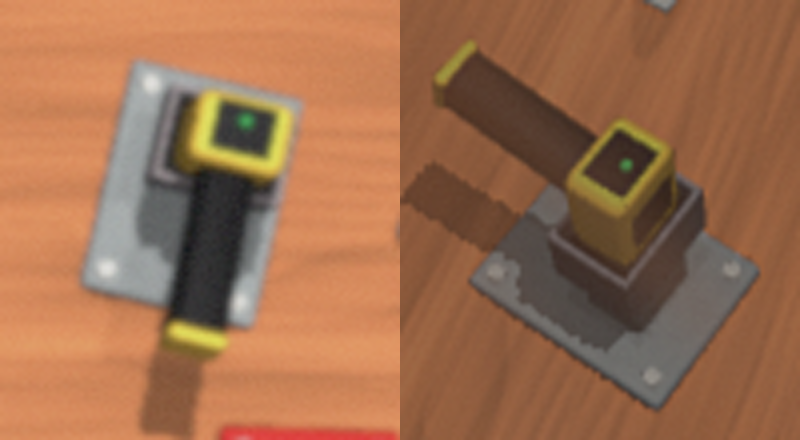

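View pics/crop2.png

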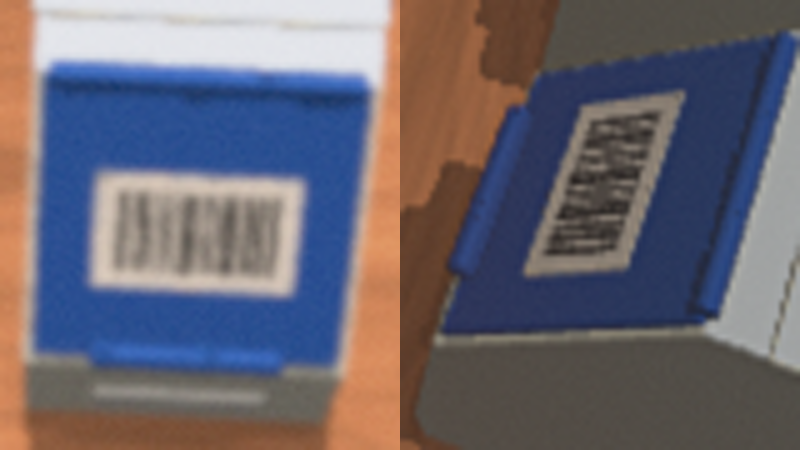

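The crop shows the yellow-black scanner in the small grey stand, with the green dot on its rear end at top px ~(401,210). The blue bin's label has its centre at top px ~(354,107) and scene px ~(401,242).

```bash
cat > h.py <<'E'
import numpy as np
def load(n):
    d=np.load(n); return d
def ray(c,p):
    K=c["camera_matrix"];R=c["R"];t=c["t"]
    d=np.linalg.inv(K)@[p[0],p[1],1.0]; d=R.T@d; o=-R.T@t
    return o,d/np.linalg.norm(d)
def plane(c,p,z):
    o,d=ray(c,p); return o+d*(z-o[2])/d[2]
def tri(c1,p1,c2,p2):
    o1,d1=ray(c1,p1);o2,d2=ray(c2,p2)
    s=np.linalg.lstsq(np.array([d1,-d2]).T,o2-o1,rcond=None)[0]
    a=o1+d1*s[0];b=o2+d2*s[1]; return (a+b)/2,np.linalg.norm(a-b)
def proj(c,X):
    x=c["R"]@np.asarray(X,float)+c["t"]; u=c["camera_matrix"]@(x/x[2]); return u[:2]
E
python3 - <<'E'
import numpy as np; from h import *
np.set_printoptions(precision=1,suppress=True)
T=load("top0.npz");S=load("scene0.npz")
tc=lambda x,y:(x/5+315,y/5+60); sc=lambda x,y:((x-400)/5+360,y/5+205)
L=[]
for a,b in zip([tc(97,170),tc(307,180),tc(295,297),tc(88,287)],[sc(685,90),sc(630,270),sc(524,276),sc(582,105)]):
    X,e=tri(T,a,S,b); L.append(X); print("label",X,round(e,1))
L=np.array(L); m=L.mean(0); ux=L[0]+L[1]-L[2]-L[3]; uy=L[0]+L[3]-L[1]-L[2]
print("centre",m,"x dir",ux/np.linalg.norm(ux),"y dir",uy/np.linalg.norm(uy), np.linalg.norm(ux)/2,np.linalg.norm(uy)/2, "yaw",np.arctan2(-uy[0],uy[1]))
t4=lambda x,y:(x/4+340,y/4+180); s4=lambda x,y:((x-400)/4+225,y/4+200)
P=np.array([plane(T,t4(*p),12) for p in [(135,62),(302,100),(255,327),(82,290)]]);print("plate",P)
ux=P[0]+P[1]-P[2]-P[3]; uy=P[0]+P[3]-P[1]-P[2]; print(np.linalg.norm(ux)/2,np.linalg.norm(uy)/2,np.arctan2(ux[1],ux[0]),np.arctan2(-uy[0],uy[1]))
P2=np.array([plane(S,s4(*p),12) for p in [(472,282),(658,408),(758,270)]]);print("plate scene",P2)
d=tri(T,t4(246,121),S,s4(626,164));print("dot",d)
d=tri(T,t4(197,338),S,s4(457,72));print("cap",d)
print("dot on z=190 top",plane(T,t4(246,121),190),"scene",plane(S,s4(626,164),190))
E
```

```text
label [ 807.5 -132.5  189.3] 2.7
label [ 803.7 -233.9  189.1] 4.6
label [ 759.6 -232.   146.2] 6.0
label [ 764.  -129.2  143.6] 3.1
centre [ 783.7 -181.9  167.1] x dir [ 0.7 -0.   0.7] y dir [ 0.  1. -0.] 62.35036114506712 102.18197383641575 yaw -0.039997254998402065
plate [[ 585.5 -245.5   12. ]
 [ 559.8 -358.6   12. ]
 [ 406.5 -323.3   12. ]
 [ 430.7 -208.    12. ]]
158.2780466401414 116.96096624701816 -0.2321229637645699 -0.2148518723326082
plate scene [[ 414.5 -323.7   12. ]
 [ 564.8 -360.7   12. ]
 [ 591.4 -248.9   12. ]]
dot (array([ 524.1, -288.8,  189.3]), np.float64(2.9794061876807505))
cap (array([ 398.6, -259.9,  175.2]), np.float64(3.178727147069427))
dot on z=190 top [ 522.7 -289.4  190. ] scene [ 525.5 -288.3  190. ]
```

```bash
cat >> h.py <<'E'
from scipy.spatial.transform import Rotation as Ro
def tool(s): return Ro.from_quat(s["orientation"]).as_matrix()
def delta(s,target,yaw):
    """target TCP world mm; yaw of tool y's normal dir (tool y along scanner y or opposite). prints turn and shifts (m) in axes after turn"""
    M=tool(s); y=M[:,1]
    cur=np.arctan2(-y[0],y[1]); dw=(yaw-cur+np.pi/2)%np.pi-np.pi/2  # world yaw change
    turn=-dw if M[2,0]<0 else dw
    M2=M@Ro.from_rotvec([turn,0,0]).as_matrix()
    d=(np.asarray(target)-s["tool_pos"])/1000
    print("turn",round(turn,4),"shift in turned axes",np.round(M2.T@d,4),"in present axes",np.round(M.T@d,4))
    print("M",np.round(M,3).tolist())
E
python3 - <<'E'
from rig import ctrl; from h import *
s=ctrl.observe(); delta(s,[477,-278,404],-0.225)
E
```

```text
turn 0.4608 shift in turned axes [ 0.0005 -0.328  -0.2824] in present axes [ 0.0005 -0.1682 -0.3988]
M [[-0.0, 0.234, -0.972], [0.001, -0.972, -0.234], [-1.0, -0.001, -0.0]]
```

```bash
python3 -m inch '[[1,0,-0.01,-0.02,0],[1,0,-0.02,-0.045,0],[1,0,-0.02,-0.045,0],[1,0,-0.02,-0.045,0],[1,0,-0.02,-0.045,0],[1,0,-0.02,-0.045,0],[1,0,-0.02,-0.045,0],[1,0,-0.015,-0.03,0]]'; python3 -m inch '[[1,0,0,0,0.1],[1,0,0,0,0.12],[1,0,0,0,0.12],[1,0,0,0,0.12],[1,0,0,0,0]]'; python3 - <<'E'
from rig import ctrl; from h import *
s=ctrl.observe(); print(s["time"],s["tool_pos"],s["q"]);delta(s,[477,-278,328],-0.225)
E
```

```text
time: 0.95
tool_pos: [407.6, -317.0, 404.7]
orientation: [0.702, 0.084, -0.702, 0.084]
contact_force: [-0.2, -0.4, -0.1]
opening: 1.0
time: 1.45
tool_pos: [405.8, -319.0, 404.6]
orientation: [-0.702, 0.08, 0.703, 0.08]
contact_force: [0.3, -0.3, -0.3]
opening: 1.0
1.45 [ 405.77899602 -318.96081035  404.56608987] [-7.56390668e-01  2.89568891e-01  1.73818229e+00  6.83209041e-06
  1.11421447e+00  1.04026795e+00]
turn -0.0009 shift in turned axes [ 0.0766 -0.0558 -0.0603] in present axes [ 0.0766 -0.0559 -0.0603]
M [[-0.0, -0.224, -0.975], [0.0, -0.975, 0.224], [-1.0, -0.0, 0.0]]
```

```bash
python3 -m inch '[[1,0,-0.028,-0.03,0],[1,0,-0.028,-0.03,0],[1,0,0,0,0],[1,0,0,0,0]]'; python3 - <<'E'
from rig import ctrl; from h import *
import cv2
s=ctrl.observe(); print(s["time"],s["tool_pos"]);delta(s,[477,-278,328],-0.225)
for n in ["scene","top","wrist"]:
    c=ctrl.capture(n); cv2.imwrite(f"pics/{n}1.png",c["image"]); np.savez(f"{n}1.npz",**c)
a=cv2.imread("pics/top1.png")[150:350,250:500];b=cv2.imread("pics/scene1.png")[100:300,150:400]
cv2.imwrite("pics/c3.png",cv2.resize(np.hstack([a,b]),None,fx=1.6,fy=1.6))
E
```

```text
time: 1.85
tool_pos: [476.9, -277.4, 404.4]
orientation: [-0.703, 0.078, 0.703, 0.078]
contact_force: [0.4, -1.5, 0.6]
opening: 1.0
1.85 [ 476.93955786 -277.39675007  404.37997426]
turn 0.005 shift in turned axes [ 0.0764  0.0006 -0.0003] in present axes [ 0.0764  0.0006 -0.0002]
M [[-0.001, -0.218, -0.976], [0.0, -0.976, 0.218], [-1.0, -0.0, 0.001]]
```

View pics/c3.png

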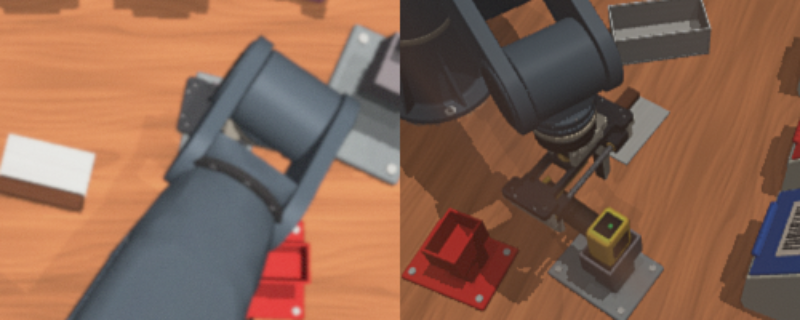

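View pics/wrist1.png

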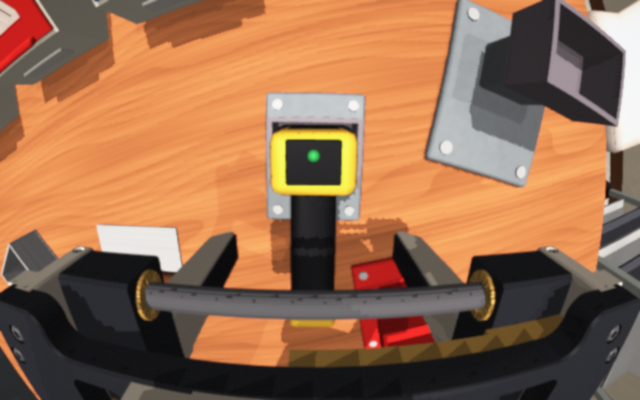

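The wrist view shows the handle centred at col 314 between the fingers (237 and 395) and parallel to them. I'll descend and close.

```bash
python3 -m inch '[[1,0.035,0,0,0],[1,0.03,0,0,0],[1,0.01,0,0,0],[1,0,0,0,0],[-1,0,0,0,0],[-1,0,0,0,0],[-1,0,0,0,0],[-1,0,0,0,0]]'; python3 -m inch '[[-1,0,0,0,0],[-1,0,0,0,0],[-1,0,0,0,0],[-1,0,0,0,0]]';python3 - <<'E'
from rig import ctrl; from h import *
import cv2
s=ctrl.observe(); print(s["time"],s["tool_pos"],s["opening"],s["contact_force"])
c=ctrl.capture("wrist"); cv2.imwrite("pics/wrist2.png",c["image"])
c=ctrl.capture("scene"); cv2.imwrite("pics/scene2.png",cv2.resize(c["image"][120:300,150:400],None,fx=3,fy=3))
E
```

```text
time: 2.8
tool_pos: [476.8, -277.8, 330.4]
orientation: [0.703, -0.079, -0.702, -0.079]
contact_force: [-0.0, -0.4, -0.4]
opening: 0.708
time: 3.2
tool_pos: [476.7, -277.7, 329.7]
orientation: [-0.703, 0.079, 0.703, 0.079]
contact_force: [0.0, 0.6, -1.3]
opening: 0.364
3.2 [ 476.71553873 -277.71264049  329.71457179] 0.3637272118667225 [ 0.03808261  0.55396006 -1.32129432]
```

View pics/scene2.png

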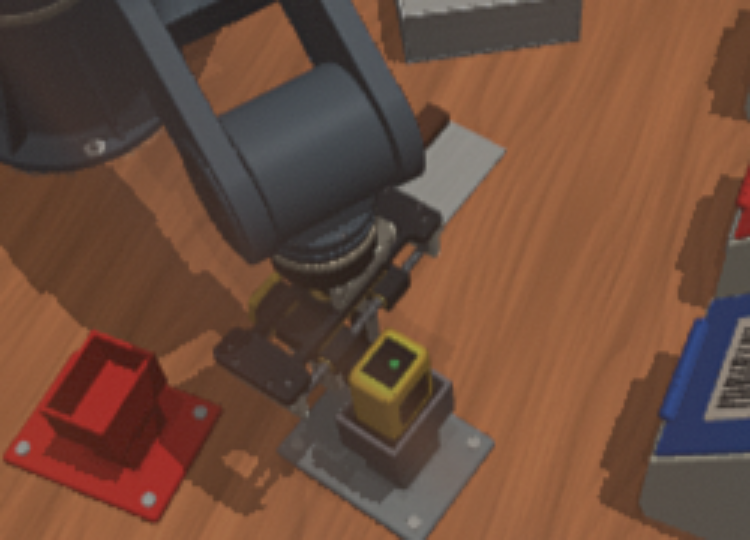

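Opening 0.364 × 93 = 34 mm, so the handle is gripped. Lifting straight up.

```bash
python3 -m inch '[[-1,0,0,0,0],[-1,-0.01,0,0,0],[-1,-0.02,0,0,0],[-1,-0.02,0,0,0],[-1,-0.02,0,0,0],[-1,-0.02,0,0,0],[-1,-0.01,0,0,0],[-1,0,0,0,0]]';python3 - <<'E'
from rig import ctrl; from h import *
import cv2
s=ctrl.observe(); print(s["time"],s["tool_pos"],s["opening"],s["contact_force"])
c=ctrl.capture("scene"); cv2.imwrite("pics/scene3.png",cv2.resize(c["image"][100:300,150:400],None,fx=3,fy=3)); np.savez("scene3.npz",**c)
E
```

```text
time: 4.1
tool_pos: [476.8, -277.8, 431.1]
orientation: [0.703, -0.08, -0.702, -0.079]
contact_force: [0.3, -0.4, -2.8]
opening: 0.364
4.1 [ 476.7597582  -277.7914945   431.06673708] 0.36372579975575464 [ 0.29185416 -0.43806938 -2.81205547]
```

View pics/scene3.png

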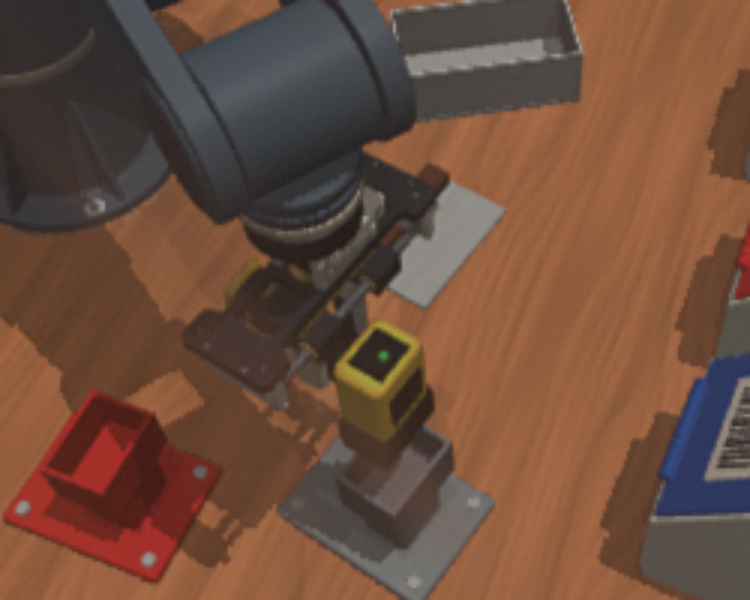

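The scanner is clear of the cup and level in the grip. The moves can only turn about the vertical tool axis, so I have to change the scanner's pitch in the hand. I'll lower its nose edge onto free bench in front of the bins so it pivots back, and regrasp there if needed.

```bash
python3 - <<'E'
from rig import ctrl; from h import *
s=ctrl.observe(); delta(s,[580,-138,431],-0.04)
T=load("top0.npz")
for p in [(253,235),(309,246),(303,280),(248,266)]: print("scraper",plane(T,p,5))
for p in [(321,143),(381,145),(234,141),(297,141)]: print("bin front base?",plane(T,p,0))
E
```

```text
turn -0.1842 shift in turned axes [-0.0012 -0.1437 -0.0977] in present axes [-0.0012 -0.1592 -0.0697]
M [[0.0, -0.222, -0.975], [-0.0, -0.975, 0.222], [-1.0, 0.0, -0.0]]
scraper [476.94945389  82.53213506   5.        ]
scraper [447.81949957 -69.58250612   5.        ]
scraper [357.15266485 -54.1950124    5.        ]
scraper [393.62823796  93.91808798   5.        ]
bin front base? [ 735.77107009 -100.99209326    0.        ]
bin front base? [ 730.56669885 -268.94837219    0.        ]
bin front base? [740.73545772 143.069041     0.        ]
bin front base? [741.31986181 -33.67640424   0.        ]
```

```bash
python3 -m inch '[[-1,0,-0.015,-0.01,0],[-1,0,-0.03,-0.012,0],[-1,0,-0.035,-0.015,0],[-1,0,-0.035,-0.015,0],[-1,0,-0.03,-0.012,0],[-1,0,-0.014,-0.006,-0.06],[-1,0,0,0,-0.06],[-1,0,0,0,-0.06]]'; python3 -m inch '[[-1,0.03,0,0,0],[-1,0.04,0,0,0],[-1,0.04,0,0,0],[-1,0.03,0,0,0],[-1,0.015,0,0,0],[-1,0,0,0,0],[-1,0,0,0,0]]';python3 - <<'E'
from rig import ctrl; from h import *
import cv2
s=ctrl.observe(); print(s["time"],s["tool_pos"],s["opening"],s["contact_force"]); delta(s,[580,-138,252],-0.04)
c=ctrl.capture("scene"); cv2.imwrite("pics/scene4.png",cv2.resize(c["image"][100:300,150:450],None,fx=2.6,fy=2.6)); np.savez("scene4.npz",**c)
E
```

```text
time: 4.95
tool_pos: [580.5, -137.6, 428.1]
orientation: [-0.706, 0.014, 0.708, 0.015]
contact_force: [0.2, -0.6, -2.5]
opening: 0.363
time: 5.65
tool_pos: [580.7, -138.4, 275.5]
orientation: [0.707, -0.016, -0.707, -0.016]
contact_force: [0.5, 0.5, -2.7]
opening: 0.362
5.65 [ 580.68412054 -138.41029758  275.54411018] 0.36208265648299415 [ 0.49710115  0.54852724 -2.68205113]
turn -0.0042 shift in turned axes [ 0.0235 -0.0004  0.0007] in present axes [ 0.0235 -0.0004  0.0007]
M [[0.001, -0.044, -0.999], [-0.0, -0.999, 0.044], [-1.0, 0.0, -0.001]]
```

View pics/scene4.png

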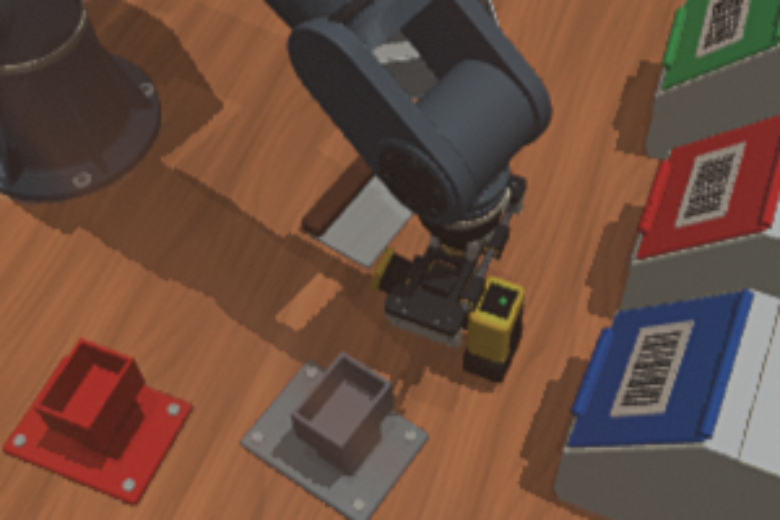

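The scanner is upright about 25 mm above free bench, with its head at (495,320) in the crop and the bins well ahead. Next I lower to contact, then press in small steps while drawing back.

```bash
python3 -m inch '[[-1,0.015,0,0,0],[-1,0.008,0,0,0],[-1,0,0,0,0]]'; python3 -m inch '[[-1,0.004,0,0.003,0],[-1,0.004,0,0.003,0],[-1,0,0,0,0]]'; python3 -m inch '[[-1,0.004,0,0.004,0],[-1,0.004,0,0.004,0],[-1,0,0,0,0]]'
```

```text
time: 6.0
tool_pos: [580.0, -138.2, 250.5]
orientation: [-0.706, 0.015, 0.708, 0.016]
contact_force: [0.2, 0.7, -2.6]
opening: 0.365
time: 6.3
tool_pos: [575.2, -138.0, 246.8]
orientation: [0.709, -0.016, -0.705, -0.015]
contact_force: [-3.2, 4.8, 22.4]
opening: 0.362
time: 6.6
tool_pos: [566.8, -137.7, 238.5]
orientation: [0.708, -0.016, -0.706, -0.015]
contact_force: [-5.7, 3.4, 20.7]
opening: 0.361
```

```bash
python3 - <<'E'
from rig import ctrl; from h import *
import cv2
c=ctrl.capture("scene"); cv2.imwrite("pics/scene5.png",cv2.resize(c["image"][170:270,290:410],None,fx=6,fy=6,interpolation=cv2.INTER_CUBIC)); np.savez("scene5.npz",**c)
E
```

```text
(no output)
```

View pics/scene5.png

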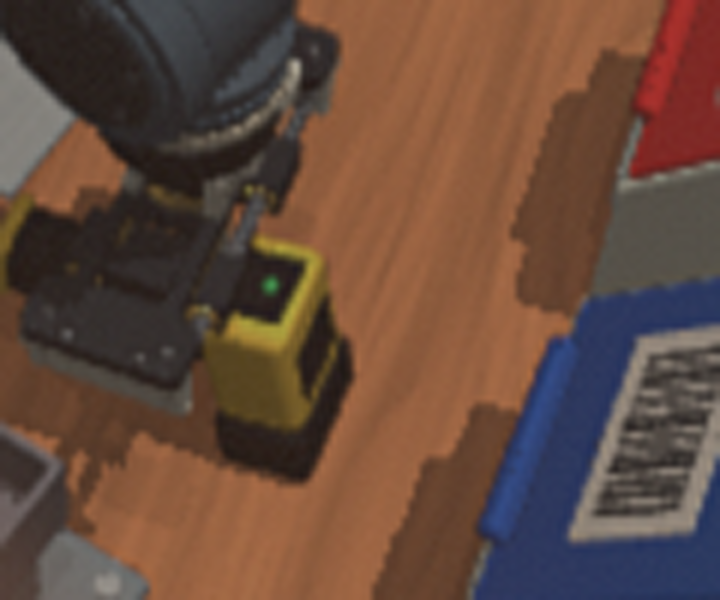

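It is pivoting: the head leans back about 8–10° and the contact force is about 21 N. Continuing.

```bash
python3 -m inch '[[-1,0.004,0,0.003,0],[-1,0.004,0,0.003,0],[-1,0.004,0,0.003,0],[-1,0,0,0,0]]'; python3 -m inch '[[-1,0.004,0,0.003,0],[-1,0.004,0,0.002,0],[-1,0.003,0,0.002,0],[-1,0,0,0,0]]';  python3 - <<'E'
from rig import ctrl; from h import *
import cv2
c=ctrl.capture("scene"); cv2.imwrite("pics/scene6.png",cv2.resize(c["image"][170:270,280:400],None,fx=6,fy=6,interpolation=cv2.INTER_CUBIC)); np.savez("scene6.npz",**c)
E
```

```text
time: 7.05
tool_pos: [558.3, -137.3, 228.7]
orientation: [0.709, -0.016, -0.705, -0.015]
contact_force: [-15.1, 7.0, 46.9]
opening: 0.371
time: 7.45
tool_pos: [550.9, -137.0, 218.0]
orientation: [0.708, -0.016, -0.705, -0.015]
contact_force: [-23.7, 7.0, 58.1]
opening: 0.363
```

View pics/scene6.png

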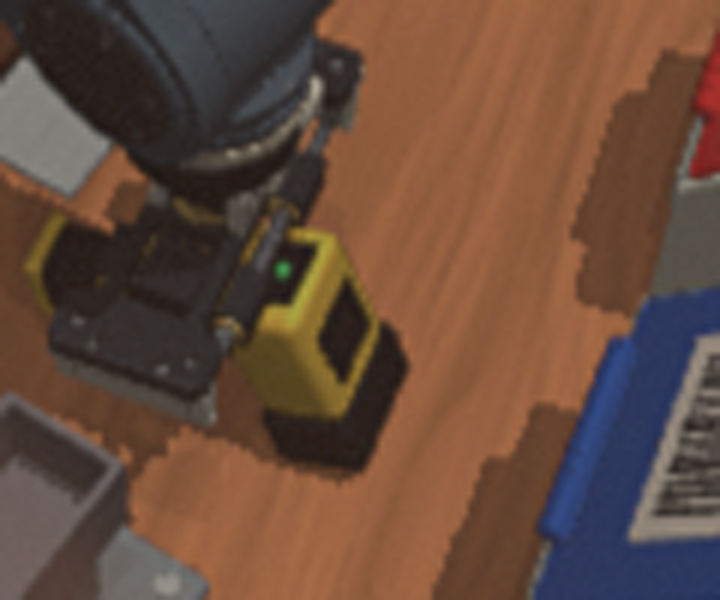

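```bash
cat >> h.py <<'E'
def yplane(c,p,y0,yaw,off=0,x0=560):
    # intersect with vertical plane through (x0,y0) with heading yaw, shifted by off along its left normal
    o,d=ray(c,p); n=np.array([-np.sin(yaw),np.cos(yaw),0]); q=np.array([x0,y0,0])+n*off
    return o+d*(n@(q-o))/(n@d)
E
python3 - <<'E'
from h import *; np.set_printoptions(precision=1,suppress=True)
S=load("scene6.npz"); f=lambda x,y:(x/6+280,y/6+170)
D=yplane(S,f(283,270),-137,-0.04); print("dot",D)
N=yplane(S,f(362,470),-137,-0.04,-33); print("front bottom right",N)
N2=yplane(S,f(288,462),-137,-0.04,-33); print("rear bottom right",N2)
H=yplane(S,f(408,365),-137,-0.04,33);print("front bottom left?",H)
for th in (15,18,20,23,26,30):
    t=np.radians(th); e=np.array([-23*np.cos(t)-110*np.sin(t), -23*np.sin(t)+110*np.cos(t)])  # dot rel front bottom edge
    print(th,e)
E
```

```text
dot [ 586.2 -138.   109.9]
front bottom right [ 639.3 -173.2   18.1]
rear bottom right [ 603.2 -171.8   -1. ]
front bottom left? [ 641.  -107.2    7.4]
15 [-50.7 100.3]
18 [-55.9  97.5]
20 [-59.2  95.5]
23 [-64.2  92.3]
26 [-68.9  88.8]
30 [-74.9  83.8]
```

The scanner is now tilted about 23°. It stands on its rear nose edge, well past its ~11° tipping point, and the force is up to 58 N. I'll ease up and open slightly so it settles on nose edge and handle end at about 35°, then regrasp.

```bash
python3 -m inch '[[-1,-0.003,0,0,0],[-1,-0.002,0,0,0],[-1,0,0,0,0]]'; python3 -m inch '[[0.15,0,0,0,0],[0.15,0,0,0,0],[0.15,0,0,0,0]]'; python3 -m inch '[[0.15,-0.008,0,0,0],[0.15,-0.008,0,0,0],[0.15,0,0,0,0],[0.15,0,0,0,0]]';  python3 - <<'E'
from rig import ctrl; from h import *
import cv2
c=ctrl.capture("scene"); cv2.imwrite("pics/scene7.png",cv2.resize(c["image"][170:270,280:400],None,fx=6,fy=6,interpolation=cv2.INTER_CUBIC)); np.savez("scene7.npz",**c)
c=ctrl.capture("wrist"); cv2.imwrite("pics/wrist7.png",c["image"]); np.savez("wrist7.npz",**c)
E
```

```text
time: 7.8
tool_pos: [550.7, -137.1, 218.7]
orientation: [0.708, -0.016, -0.706, -0.015]
contact_force: [-3.4, 1.2, 13.3]
opening: 0.364
time: 8.1
tool_pos: [550.3, -137.0, 217.4]
orientation: [-0.707, 0.016, 0.707, 0.016]
contact_force: [-0.4, 0.5, 0.8]
opening: 0.552
time: 8.5
tool_pos: [550.4, -137.0, 234.2]
orientation: [0.707, -0.016, -0.707, -0.016]
contact_force: [-0.1, 0.1, 0.3]
opening: 0.578
```

View pics/scene7.png

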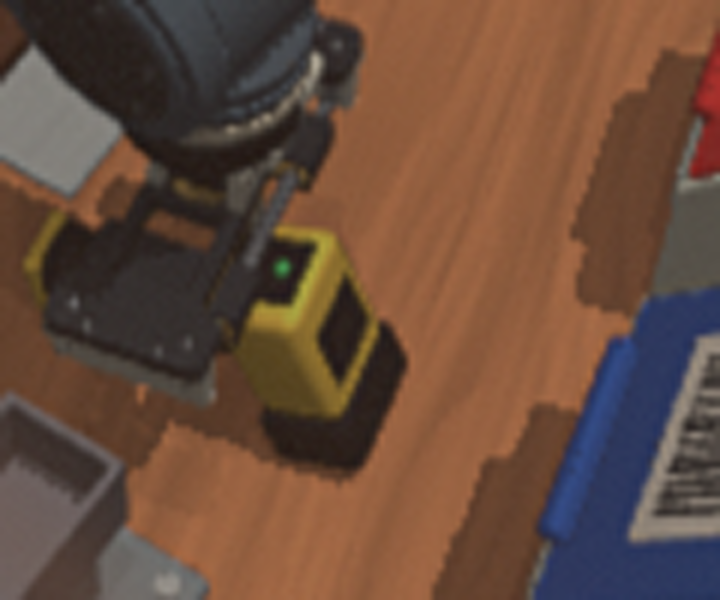

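View pics/wrist7.png

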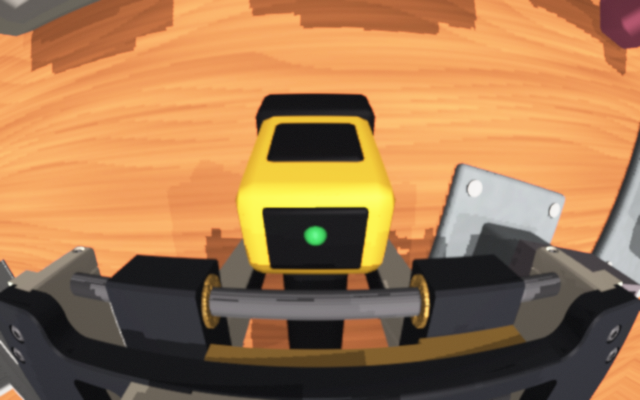

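Released, the scanner stays at rest in the same tilt, with the dot unmoved at (283,268). It has therefore already settled on its handle end. I'll measure that tilt accurately.

```bash
cat >> h.py <<'E'
def rayW(c,p):
    K=c["camera_matrix"]; v=np.array([p[0]-K[0,2],p[1]-K[1,2]]); r=np.linalg.norm(v); th=r/K[0,0]
    d=np.array([*(v/r*np.sin(th)),np.cos(th)]); return -c["R"].T@c["t"], c["R"].T@d
def triW(cw,pw,cs,ps):
    o1,d1=rayW(cw,pw);o2,d2=ray(cs,ps)
    s=np.linalg.lstsq(np.array([d1,-d2]).T,o2-o1,rcond=None)[0]
    a=o1+d1*s[0];b=o2+d2*s[1]; return (a+b)/2,np.linalg.norm(a-b)
E
python3 - <<'E'
from h import *; import cv2; np.set_printoptions(precision=1,suppress=True)
S=load("scene7.npz");W=load("wrist7.npz"); f=lambda x,y:(x/6+280,y/6+170)
print("dot",triW(W,(315,236),S,f(283,267)))
# camera ctr
print("cams",-W["R"].T@W["t"],-S["R"].T@S["t"])
# predicted by tilt: rest on rear nose edge
a=cv2.resize(W["image"][80:280,220:420],None,fx=3,fy=3,interpolation=cv2.INTER_CUBIC)
cv2.imwrite("pics/w7c.png",a)
E
```

```text
dot (array([ 585.5, -139.8,  116.8]), np.float64(3.0087019149967498))
cams [ 623.6 -141.1  214.2] [ 753.2 -670.9 1015. ]
```

View pics/w7c.png

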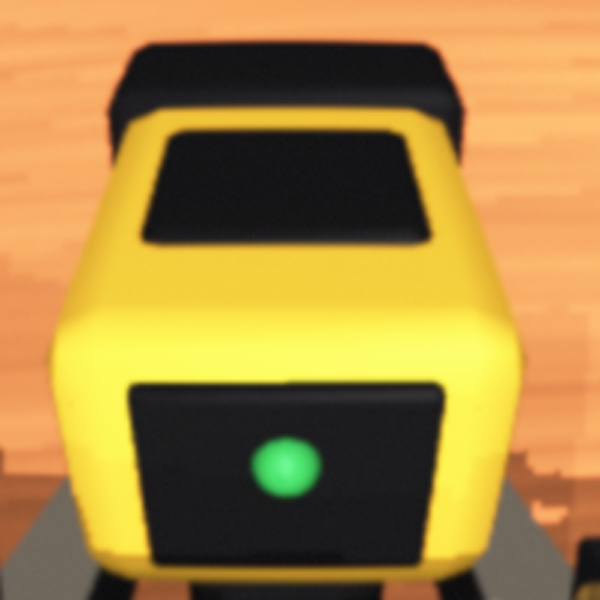

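```bash
cat > fit.py <<'E'
from h import *; from scipy.optimize import least_squares
def projW(c,X):
    x=c["R"]@X+c["t"]; K=c["camera_matrix"]; r=np.linalg.norm(x[:2]); th=np.arctan2(r,x[2])
    return K[:2,2]+x[:2]/r*th*K[0,0]
def fitpose(cw,pw,cs,ps,x0,yaw0):
    """scanner pose (x,y,z,yaw,tilt): tilt = z axis leaning back"""
    def RT(p): return Ro.from_euler('ZY',[p[3],-p[4]]).as_matrix()
    def res(p):
        R=RT(p); r=[]
        for P,uv,m in pw:
            d=(projW(cw,R@P+p[:3])-uv)*m; r+=list(d)
        for P,uv,m in ps:
            d=(proj(cs,R@P+p[:3])-uv)*m*1.5; r+=list(d)
        return np.array(r)
    s=least_squares(res,list(x0)+[yaw0,0.4],loss="soft_l1"); return s.x,res(s.x)
E
python3 - <<'E'
from fit import *; np.set_printoptions(precision=2,suppress=True)
S=load("scene7.npz");W=load("wrist7.npz"); f=lambda x,y:np.array((x/6+280,y/6+170)); w=lambda x,y:np.array((x/3+220,y/3+80))
A=np.array; b=A([1,1]); v=A([0,1])
pw=[(A([0.,0,110]),w(286,467),b),(A([22.,0,110]),w(286,315),v),(A([-22.,0,110]),w(286,577),v),(A([23.,33,0]),w(135,45),b),(A([23.,-33,0]),w(435,45),b),(A([22.,29,36]),w(135,108),v),(A([23.,33,36]),w(108,115),b),(A([23.,-33,36]),w(464,115),b)]
ps=[(A([0.,0,110]),f(283,267),b),(A([23.,-33,0]),f(360,472),b),(A([23.,33,0]),f(408,362),b),(A([-23.,-33,0]),f(288,464),b)]
p,r=fitpose(W,pw,S,ps,[620,-138,10],-0.04); print(p,np.degrees(p[4])); print(r)
E
```

```text
[ 616.2  -140.71    0.97   -0.04    0.34] 19.463630472797792
[ 0.11 -0.84 -0.    0.88  0.    0.82 -0.33  1.06 -0.07  0.5  -0.   -0.94
 -0.73 -4.68 -0.19 -5.34 -3.83  1.75 -1.36  1.99 -1.13  0.71 -5.23 -0.27]
```

```bash
python3 - <<'E'
from h import *; np.set_printoptions(precision=1,suppress=True)
import cv2
S=load("scene7.npz"); f=lambda x,y:(x/6+280,y/6+170)
for n,p,o in [("cap far top",(60,212),17),("cap far-left top?",(28,262),-17),("cap bottom near",(42,308),-17)]:
    print(n,yplane(S,f(*p),-140,-0.04,o,x0=616))
S3=load("scene0.npz"); q=lambda x,y:((x-400)/4+225,y/4+200)
# cap in stand pose: plane through scanner axis
for n,p,o in [("far top",(472,42),17),("near top",(433,80),-17),("near bot",(440,104),-17)]:
    X=yplane(S3,q(*p),-289,-0.225,o,x0=524); d=(X-np.array([524,-289,80])); u=np.array([np.cos(-.225),np.sin(-.225)]); print(n,X,"scanner x,z",d[:2]@u,d[2])
cv2.imwrite("pics/s7w.png",cv2.resize(S["image"][190:260,270:350],None,fx=9,fy=8,interpolation=cv2.INTER_CUBIC))
E
```

```text
cap far top [ 468.7 -117.1   63.7]
cap far-left top? [ 467.1 -151.1   69.6]
cap bottom near [ 471.6 -151.2   31.1]
far top [ 405.6 -244.5  190.8] scanner x,z -125.37910339839516 110.84550495298572
near top [ 396.  -277.2  191.8] scanner x,z -127.38739295615309 111.76289742194786
near bot [ 395.1 -276.9  162.4] scanner x,z -128.3672709731499 82.37071037916178
```

View pics/s7w.png

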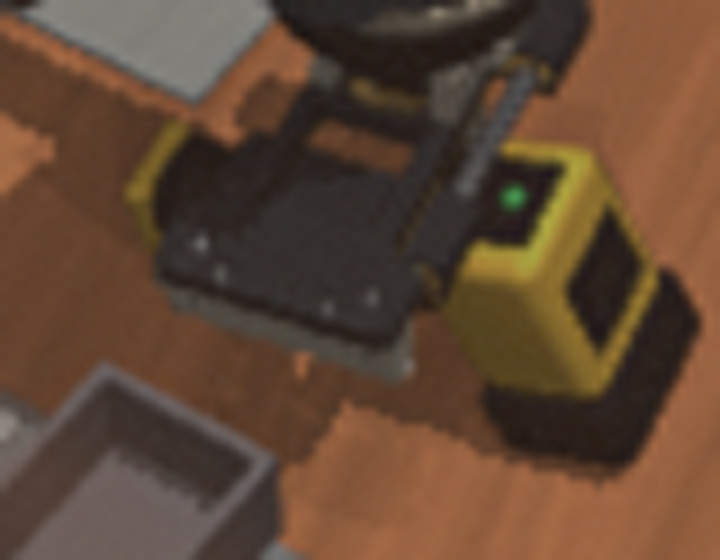

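The handle end is still about 30 mm up. The head (58 mm wide) is leaning on the front of the fingers, which are only 54 mm apart, so they stop it tipping. I'll draw the fingers back along the handle so it settles onto the handle end.

```bash
python3 -m inch '[[0.15,0,0,0.006,0],[0.15,0,0,0.008,0],[0.15,0,0,0.008,0],[0.15,0,0,0.008,0],[0.15,0,0,0.006,0],[0.15,0,0,0,0],[0.15,0,0,0,0],[0.15,0,0,0,0]]';  python3 - <<'E'
from rig import ctrl; from h import *
import cv2
c=ctrl.capture("scene"); cv2.imwrite("pics/scene8.png",cv2.resize(c["image"][170:270,280:400],None,fx=6,fy=6,interpolation=cv2.INTER_CUBIC)); np.savez("scene8.npz",**c)
c=ctrl.capture("wrist"); cv2.imwrite("pics/wrist8.png",cv2.resize(c["image"][60:360,170:470],None,fx=2,fy=2)); np.savez("wrist8.npz",**c)
E
```

```text
time: 9.4
tool_pos: [514.7, -135.4, 233.8]
orientation: [0.707, -0.016, -0.707, -0.016]
contact_force: [-0.4, 0.2, 0.2]
opening: 0.572
```

View pics/scene8.png

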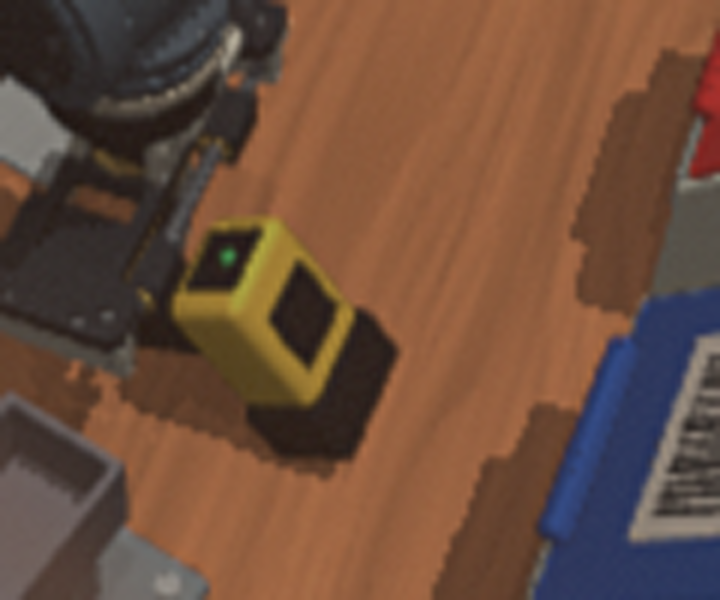

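View pics/wrist8.png

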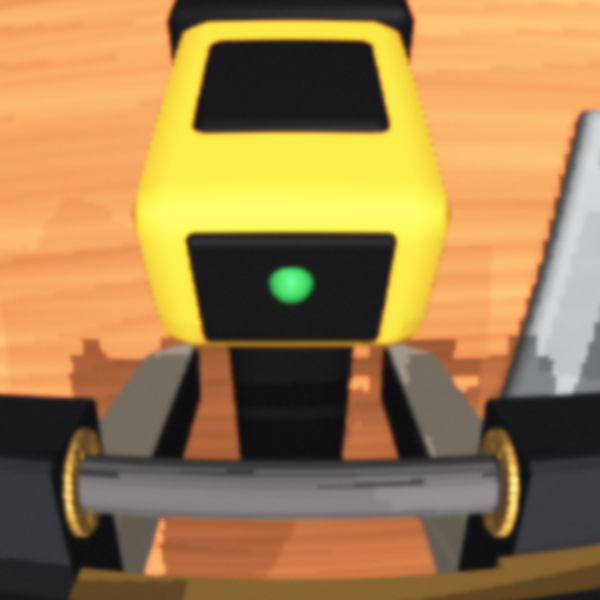

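```bash
python3 - <<'E'
from fit import *; np.set_printoptions(precision=2,suppress=True)
S=load("scene8.npz");W=load("wrist8.npz"); f=lambda x,y:np.array((x/6+280,y/6+170)); w=lambda x,y:np.array((x/2+170,y/2+60))
A=np.array; b=A([1,1]); v=A([0,1])
pw=[(A([0.,0,110]),w(291,285),b),(A([22.,0,110]),w(291,212),v),(A([-22.,0,110]),w(291,346),v)]
ps=[(A([0.,0,110]),f(228,256),b),(A([23.,-33,0]),f(345,460),b),(A([23.,33,0]),f(399,350),b),(A([-23.,-33,0]),f(283,455),b)]
print("dot tri",triW(W,w(291,285),S,f(228,256)))
p,r=fitpose(W,pw,S,ps,[620,-138,10],-0.04); print(p,np.degrees(p[4])); print(r)
E
```

```text
dot tri (array([ 559.29, -138.54,  108.68]), np.float64(2.8219142078644674))
[ 618.47 -138.88    6.84   -0.01    0.63] 36.17910414026552
[-0.38  1.4  -0.   -1.11  0.    0.32 -3.61  2.28  3.11  0.98  1.07 -0.68
 -0.66  2.48]
```

It has settled on nose edge and handle end at about 36° tilt, with the origin near (618,-139). That is within 9° of square to the 45° label. The handle is centred between the fingers (crop cols 198 and 385, handle at 291). I'll regrasp on the handle just behind the head.

```bash
python3 -m inch '[[0.15,0.008,0,-0.003,0],[0.15,0.008,0,-0.002,0],[0.15,0,0,0,0],[-1,0,0,0,0],[-1,0,0,0,0],[-1,0,0,0,0],[-1,0,0,0,0],[-1,0,0,0,0]]'; python3 -m inch '[[-1,-0.005,0,0,0],[-1,-0.015,0,0,0],[-1,-0.02,0,0,0],[-1,0,0,0,0],[-1,0,0,0,0]]'; python3 - <<'E'
from rig import ctrl; from h import *
import cv2
c=ctrl.capture("scene"); cv2.imwrite("pics/scene9.png",cv2.resize(c["image"][150:270,270:400],None,fx=6,fy=5,interpolation=cv2.INTER_CUBIC)); np.savez("scene9.npz",**c)
c=ctrl.capture("wrist"); cv2.imwrite("pics/wrist9.png",cv2.resize(c["image"][60:360,170:470],None,fx=2,fy=2)); np.savez("wrist9.npz",**c)
E
```

```text
time: 10.3
tool_pos: [519.4, -135.6, 217.9]
orientation: [0.707, -0.016, -0.707, -0.016]
contact_force: [0.5, 0.9, -0.1]
opening: 0.363
time: 10.8
tool_pos: [519.2, -135.6, 257.6]
orientation: [0.707, -0.016, -0.707, -0.016]
contact_force: [-0.1, -0.5, -3.0]
opening: 0.363
```

View pics/scene9.png

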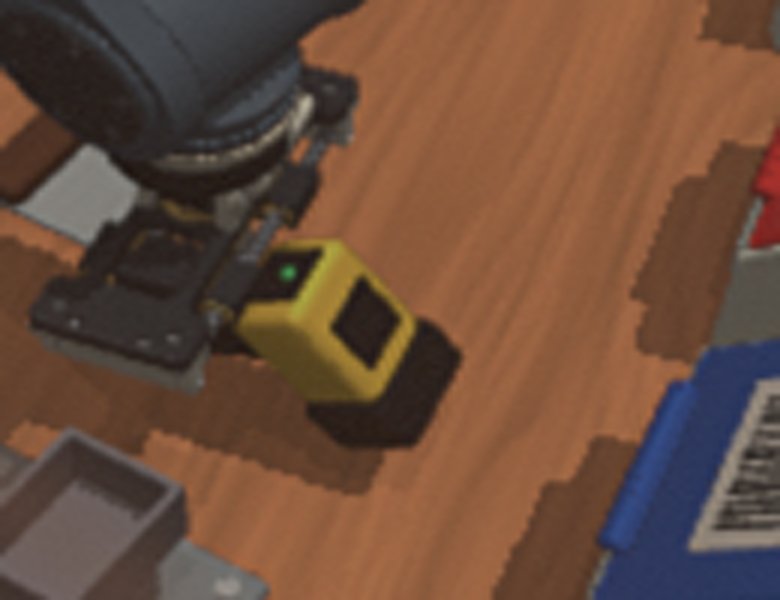

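View pics/wrist9.png

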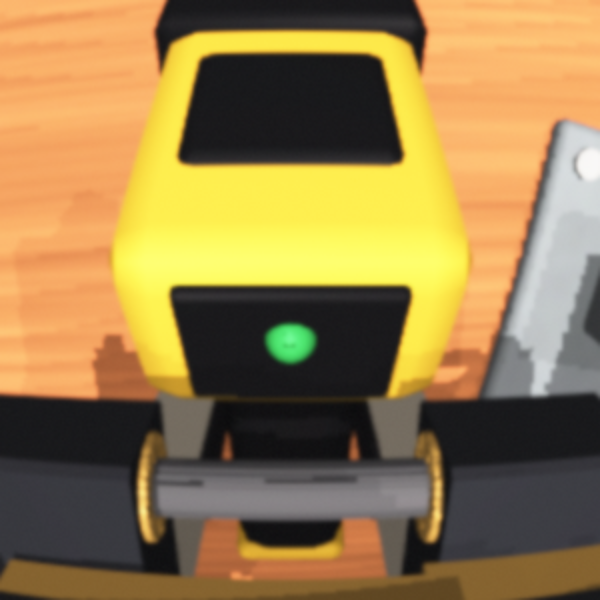

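```bash
python3 - <<'E'
from fit import *; np.set_printoptions(precision=2,suppress=True)
from rig import ctrl
S=load("scene9.npz");W=load("wrist9.npz"); f=lambda x,y:np.array((x/6+270,y/5+150)); w=lambda x,y:np.array((x/2+170,y/2+60))
A=np.array; b=A([1,1]); v=A([0,1])
pw=[(A([0.,0,110]),w(291,343),b),(A([22.,0,110]),w(291,266),v),(A([-22.,0,110]),w(291,398),v),(A([23.,33,36]),w(158,35),b),(A([23.,-33,36]),w(425,35),b)]
ps=[(A([0.,0,110]),f(289,272),b),(A([23.,-33,0]),f(414,446),b),(A([23.,33,0]),f(462,352),b),(A([-23.,-33,0]),f(347,446),b)]
print("dot tri",triW(W,w(291,343),S,f(289,272)))
p,r=fitpose(W,pw,S,ps,[620,-138,40],-0.04); print(p,np.degrees(p[4])); print(r)
s=ctrl.observe(); print("origin rel TCP",p[:3]-s["tool_pos"]); delta(s,s["tool_pos"],-0.04)
E
```

```text
dot tri (array([ 559.68, -138.61,  149.65]), np.float64(3.080711358313634))
[ 614.92 -140.57   42.03   -0.04    0.62] 35.62778743858413
[-0.12  0.14 -0.   -0.06 -0.    0.61 -1.09 -0.45 -0.24 -0.71 -5.28  3.33
 -0.93  3.48 -0.13  2.37 -3.82  3.35]
origin rel TCP [  95.86   -5.08 -214.8 ]
turn -0.0041 shift in turned axes [0. 0. 0.] in present axes [0. 0. 0.]
M [[-0.001, -0.044, -0.999], [0.0, -0.999, 0.044], [-1.0, -0.0, 0.001]]
```

The scanner is held at about 35.6° and did not slip. I'll raise it first, then carry it toward the label.

```bash
python3 -m inch '[[-1,-0.02,0,0,0],[-1,-0.03,0,0,0],[-1,-0.035,0,0,0],[-1,-0.035,0,0,0],[-1,-0.035,0,0,0],[-1,-0.03,0,0,0],[-1,-0.017,0,0,0],[-1,0,0,0,0]]'; python3 -m inch '[[-1,0,0.004,-0.012,0],[-1,0,0.007,-0.02,0],[-1,0,0.007,-0.02,0],[-1,0,0.007,-0.02,0],[-1,0,0.006,-0.018,0],[-1,0,0.004,-0.012,0],[-1,0,0,0,0],[-1,0,0,0,0]]'; python3 - <<'E'
from rig import ctrl; from h import *
import cv2
s=ctrl.observe(); print(s["tool_pos"])
c=ctrl.capture("scene"); cv2.imwrite("pics/scene10.png",cv2.resize(c["image"][140:300,300:460],None,fx=4,fy=3.7,interpolation=cv2.INTER_CUBIC)); np.savez("scene10.npz",**c)
c=ctrl.capture("wrist"); cv2.imwrite("pics/wrist10.png",c["image"]); np.savez("wrist10.npz",**c)
c=ctrl.capture("top"); cv2.imwrite("pics/top10.png",cv2.resize(c["image"][50:250,230:470],None,fx=3,fy=3)); np.savez("top10.npz",**c)
E
```

```text
time: 11.7
tool_pos: [519.6, -135.7, 461.0]
orientation: [0.708, -0.016, -0.706, -0.015]
contact_force: [-0.4, 0.5, -2.8]
opening: 0.362
time: 12.5
tool_pos: [619.5, -175.0, 457.8]
orientation: [-0.706, 0.015, 0.708, 0.016]
contact_force: [-0.2, 0.9, -2.0]
opening: 0.363
[ 619.53302047 -174.97948193  457.79847612]
```

View pics/scene10.png

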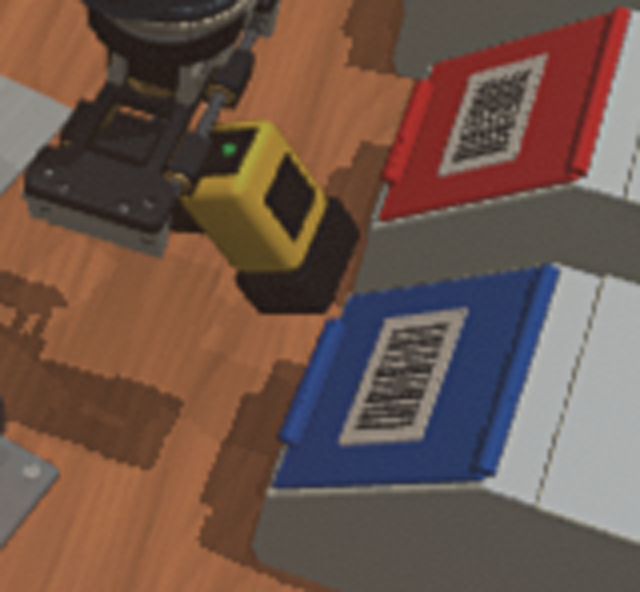

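View pics/wrist10.png

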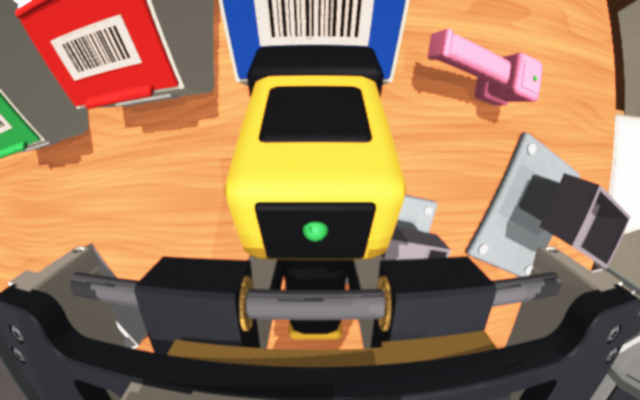

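View pics/top10.png

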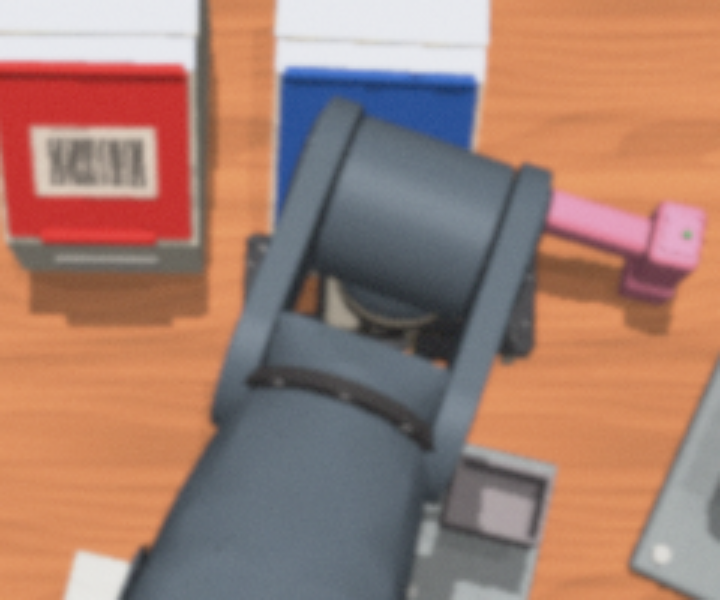

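```bash
cat > chk.py <<'E'
from fit import *; np.set_printoptions(precision=2,suppress=True)
A=np.array; b=A([1,1]); v=A([0,1])
def rep(p,L=np.array([783.7,-181.9,167.1]),yb=-0.04):
    R=Ro.from_euler('ZY',[p[3],-p[4]]).as_matrix()
    Rl=Ro.from_euler('ZY',[yb,-np.pi/4]).as_matrix()
    print("pose",p,"tilt",np.degrees(p[4]),"label in scanner",R.T@(L-p[:3]),"z ang",np.arccos(R[:,2]@Rl[:,2]),"y ang",np.arccos(R[:,1]@Rl[:,1]))
E
python3 - <<'E'
from chk import *
from rig import ctrl
S=load("scene10.npz");W=load("wrist10.npz"); f=lambda x,y:np.array((x/4+300,y/3.7+140)); w=lambda x,y:np.array((x,y))
pw=[(A([0.,0,110]),w(315,231),b),(A([22.,0,110]),w(315,192),v),(A([-22.,0,110]),w(315,258),v)]
ps=[(A([0.,0,110]),f(230,148),b),(A([23.,-33,0]),f(318,312),b),(A([23.,33,0]),f(358,232),b),(A([-23.,-33,0]),f(257,310),b)]
s=ctrl.observe()
p1,r=fitpose(W,pw,S,ps,[720,-178,250],-0.04); rep(p1);print(r)
p2,r=fitpose(W,[],S,ps,[720,-178,250],-0.04); rep(p2);print(r)
p3=np.array([*(s["tool_pos"]+[100,-4,-207]),-0.04,0.62]); rep(p3)
for p in (p1,p2,p3): print(p[:3]-s["tool_pos"])
# barcode centre seen by wrist camera when onto lid plane
for P,uv,m in ps: print(P, proj(S,Ro.from_euler('ZY',[p3[3],-p3[4]]).as_matrix()@P+p3[:3]),uv)
E
```

```text
pose [ 715.88 -177.71  245.72   -0.01    0.62] tilt 35.3874950990142 label in scanner [   9.79   -3.37 -103.4 ] z ang 0.16872985699422183 y ang 0.028021768492320603
[-0.49  0.31 -0.   -0.78  0.    2.06 -6.64  3.95  3.58  2.43  0.58 -0.71
 -0.2   4.4 ]
pose [ 711.96 -150.55  209.16   -0.11    0.55] tilt 31.781044689620284 label in scanner [ 41.3  -23.6  -75.07] z ang 0.2341988477540759 y ang 0.06566963237856457
[-0.3   0.8   0.6   0.02  0.87 -0.   -1.83 -0.93]
pose [ 719.29 -178.85  252.37   -0.04    0.62] tilt 35.52338329811104 label in scanner [   2.94   -0.47 -106.87] z ang 0.1653981633974489 y ang 0.0
[  96.59   -2.87 -213.65]
[  92.67   24.29 -250.21]
[ 100.   -4. -207.]
[  0.   0. 110.] [354.89 180.98] [357.5 180. ]
[ 23. -33.   0.] [383.21 225.34] [379.5  224.32]
[23. 33.  0.] [392.02 201.72] [389.5 202.7]
[-23. -33.   0.] [365.43 225.79] [364.25 223.78]
```

The two estimates of the aim (wrist + scene fit, and contact geometry at the regrasp) put the label centre 3–10 mm off in the scanner's x and under 4 mm in y. The distance is about 105 mm and the angle error about 0.17 rad. I'll nudge it 4 mm forward, let it settle and check.

```bash
python3 -m inch '[[-1,0,0,-0.002,0],[-1,0,0,-0.002,0],[-1,0,0,0,0],[-1,0,0,0,0],[-1,0,0,0,0],[-1,0,0,0,0],[-1,0,0,0,0],[-1,0,0,0,0]]'; python3 - <<'E'
from rig import ctrl; from chk import *
import cv2
s=ctrl.observe(); print(s["tool_pos"],abs(s["qvel"]).max(),s["opening"],s["time"])
W=ctrl.capture("wrist"); S=ctrl.capture("scene")
def dot(im):
    m=cv2.inRange(cv2.cvtColor(im,cv2.COLOR_BGR2HSV),(50,120,90),(75,255,255)); n,_,st,c=cv2.connectedComponentsWithStats(m)
    return [(c[i].round(1),st[i,4]) for i in range(1,n) if st[i,4]<700 and st[i,4]>3]
print(dot(W["image"]),dot(S["image"]))
rep(np.array([*(s["tool_pos"]+[100,-4,-207]),-0.04,0.62])); rep(np.array([*(s["tool_pos"]+[96.6,-2.9,-213.6]),-0.04,0.62]))
S0=load("scene0.npz"); d=cv2.absdiff(S["image"],S0["image"]).max(2); print("bin-region diff", d[85:310,410:520].mean(), "tin",d[95:140,280:345].mean())
cv2.imwrite("pics/s11.png",cv2.resize(S["image"],None,fx=1.25,fy=1.25))
E
```

```text
time: 13.45
tool_pos: [623.7, -175.2, 459.8]
orientation: [0.707, -0.016, -0.707, -0.016]
contact_force: [0.5, -0.9, -2.5]
opening: 0.363
[ 623.73 -175.24  459.77] 0.0017280552478830312 0.3632942715282147 13.45
[(array([533.8,  82. ]), np.int32(4)), (array([314.9, 230.7]), np.int32(408))] [(array([452.4,  97.2]), np.int32(89)), (array([430.1, 107.5]), np.int32(497)), (array([406.8, 129.5]), np.int32(8)), (array([358.8, 180.2]), np.int32(6))]
pose [ 723.73 -179.24  252.77   -0.04    0.62] tilt 35.52338329811104 label in scanner [  -0.92   -0.26 -104.61] z ang 0.1653981633974489 y ang 0.0
pose [ 720.33 -178.14  246.17   -0.04    0.62] tilt 35.52338329811104 label in scanner [   5.71   -1.22 -101.24] z ang 0.1653981633974489 y ang 0.0
bin-region diff 8.300565656565656 tin 42.117606837606836
```

View pics/s11.png

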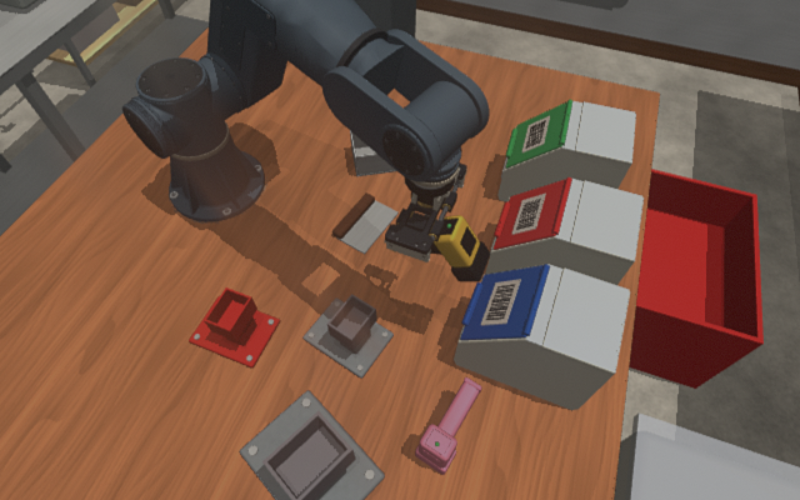

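The picture shows the scanner at (460,250) facing the blue label at (500,303). The bins and scraper are in place; the arm partly hides the tin. The green dot hasn't moved in the wrist view, so the scanner isn't slipping. Handing in.

```bash
python3 - <<'E'
from rig import ctrl
print(ctrl.hand_in())
s=ctrl.observe(); print(s["time"],s["opening"],s["tool_pos"])
E
```

```text
the job is handed in; nothing more can be done
None
the job is handed in; nothing more can be done
```

The scanner is out of its stand and held in the air, aimed at the middle of the blue bin's barcode. The job was handed in at about 13.5 s; no verdict was reported.

**What I did:** The moves could not tilt the tool. After lifting the scanner straight out, I pressed its nose edge on free bench to pivot it, let it settle on its handle end, and regrasped it there at about 35.5° tilt. Then I carried it to the label.

**Last checks, estimated from the cameras:**

| Check | Result | Limit |
|---|---|---|
| Label distance | about 101–105 mm | 50–170 mm |
| Label off the line of sight, x | -1 to +6 mm | 20 mm |
| Label off the line of sight, y | about 1 mm | 20 mm |
| Angle to square | about 0.17 rad | 0.4 rad |
| Scan line to the bars | about 0 to 0.03 rad | 0.4 rad |
| Joint speeds | below 0.002 rad/s | – |

- **Grip:** the opening stayed at the handle's 34 mm, and the scanner did not move in the hand over the last move.
- **Bins and scraper:** they look unmoved in the last picture; I did not measure this.

**What disagreed or could not be checked:**
- My two estimates of the scanner's position differed by about 7 mm, mostly in height. A fit from the scene view alone disagreed much more; I set it aside because a single view fixes the pose poorly.
- During the pivot the wrist force reached 58 N on the bench (limit 120 N). I could not tell whether any of that was on the gripper's body, where the limit is 40 N.
- The first release did not tip the scanner over because its head was leaning on the fingers; drawing them back fixed that.
- The arm partly hid the loaf tin in the last picture, so I could not compare it. Nothing went near it.

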